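Click the batch tally wheel on to its red tooth

TASK

Set the batch tally counter for the next carton: with a fingertip, flick the teeth of its wheel clockwise (seen from above), click by click, until the red tooth comes to rest at the brass pointer, and do not run it on past the pointer. Do not pick up or push about the small parts lying around the counter, and finish with the hand clear.

Things in the scene. Friction and masses are not known exactly. Their poses are not given: they have to be found in the camera images.
- counter: Tally counter, screwed down: green metal housing 130 x 130 mm, 50 mm high, on a steel foot plate 165 mm long in x, 100 mm wide. Origin at the centre of the underside; x points from the wheel's axle to the brass pointer, z up. The pointer stands on the housing, its top 58 mm above the counter top, below the wheel's teeth, which have 13 mm of air under them to the housing.
- wheel_hub (a point): Centre of the tally wheel, on its vertical axle, 74 mm above the counter top, half-way up the teeth. The wheel lies flat: white hub of radius 25 mm, 62 to 86 mm high (brass cap to 89), with six radial teeth 60 degrees apart, five black and one red, each 8 mm thick, out to 58 mm from the axle, 63 to 85 mm high. Gap between teeth about 38 mm at 45 mm from the axle.
- red_tip (a point): Outer end of the red tooth, 58 mm from the axle, half-way up the tooth; it turns with the wheel.
- pointer_tip (a point): Inner point of the brass pointer, on top of the housing, 54 mm from the axle, 58 mm above the counter top. The red tooth is home when it lies right above the line from axle to pointer.
- tally_wheel (a joint): Wheel turn in rad, growing clockwise seen from above; 0 = red tooth at the pointer. Spring detent: six clicks 1.047 apart, one at 0; starts 2, 3 or 4 clicks short (-2.09, -3.14, -4.19). About 2 N at 45 mm from the axle moves it off a click; past half-way (0.52 rad) it springs to the next by itself and stays, without running on. Stop at -5.6: it cannot be wound back round.
- foot_block: Black rubber foot block 40 x 30 x 18 mm, lying loose beside the counter; origin at the centre of its underside. Leave alone.
- hinge_pin: Brass hinge pin 54 mm long, 14 mm square ends, lying loose; origin under its middle. Leave alone.
- charger_plug: Grey plastic charger plug 42 x 34 x 30 mm with two brass prongs 16 mm long along its x, loose; origin at the centre of its underside. Leave alone.
- led_module: Red LED display module on a green board, 56 x 24 x 12 mm, loose; origin at the centre of its underside. Leave alone.
Not all that is in view belongs to the job. What is shaped like the counter but blue is not meant.

How it is judged:
At the end, for the whole second after the job is handed in: The wheel rests on the click where the red tooth is at the pointer (within 0.12 rad, about 7 degrees), reached clockwise, and the four small parts lie within 20 mm of where they lay (value of joint tally_wheel between -0.12 and 0.12 rad and velocity of joint tally_wheel between -0.1 and 0.1 rad/s and distance of each of foot_block, hinge_pin, charger_plug, led_module from where it was at the start of the episode below 0.02 m); the robot touches nothing.
It fails at once if the red tooth is run on past the pointer (over the next half click, more than 0.6 rad) (value of joint tally_wheel above 0.6 rad).
It fails at once if the wheel is wound backwards (beyond -5.2 rad) (value of joint tally_wheel below -5.2 rad).
It fails at once if a small part is pushed about (more than 20 mm) (distance of any of foot_block, hinge_pin, charger_plug, led_module from where it was at the start of the episode above 0.02 m).
It fails at once if a small part is lifted (more than 12 mm) (height (world z) of any of foot_block, hinge_pin, charger_plug, led_module above 0.012 m).
It also fails if it takes over 61 s, if anything falls off the work surface, if the arm or the gripper's body presses on something with over 40 N, if the wrist force passes 120 N, or if a joint passes its speed limit or range.

ROBOT

A 7-joint arm with a two-finger parallel gripper is mounted at the origin on the work surface. World frame = base frame: x ahead of the robot, y to its left, z up, the work surface at z = 0. Lengths are in m, angles in rad, forces in N, time in s.
With the tool pointing down it reaches from about 0.4 to 0.85 m from the base axis. Payload 4.4 kg.
Tool frame: the origin (TCP) lies between the finger pads; the fingertips stand 25 mm ahead of it and the grasp point (between the pads) lies 6 mm ahead of it; z points along the fingers, y is the direction in which the jaws open and shut (so a half turn about z gives the same grasp; the last joint's range is limited). The gripper opens to 94 mm and grips with 3 to 60 N. Pads are 16 mm wide; open, the fingers measure 119 mm over their backs; the gripper's body (75 mm by 177 mm) begins 78 mm behind the grasp point.
Start: joints at [1.061, 0.628, 0.038, 1.517, -0.027, 0.996, -0.02], TCP at [0.279, -0.587, 0.23] pointing down, gripper open.
Joint ranges: [-3.06, 3.06], [-0.37, 2.12], [-1.25, 1.32], [0.18, 2.47], [-1.1, 4.24], [0.23, 1.98], [-2.94, 2.94]. Speed limits (rad/s): [2.57, 2.57, 3.14, 3.14, 3.14, 3.14, 3.14].

INTERFACE

Orientations are given as a unit quaternion [w, x, y, z].
In Python, from plant import robot, vision, sign_off gives the robot as it stands. The module is installed in compiled form; this text tells all that it offers.
- The arm moves only by the tool move_arm, never from a script. Its argument "rows" is one flat list of numbers, 7 for each row, row after row: the shift along the tool's x, y, z in cm, then the turn, a rotation vector about the tool's x, y, z in rad, then the opening, from 0 (shut) to 1 (fully open). In form: [tx, ty, tz, ax, ay, az, hand, tx, ty, tz, ax, ay, az, hand, ...]. A call has 1 to 5 rows; each row is the pose to reach, as a shift and turn from the pose measured when the call began, along the tool's axes at that moment; what a row does not reach only later rows make up. A row lasts 1/10 s, in which the tool goes at most 50 mm and 8.59 degrees, less where a joint would pass 70% of its speed; a pose out of reach is approached as far as the arm can. A call with a gripper value outside its range is refused whole. The fingers move at their own pace and stop on an object; the grip force is fixed at half the most. Time passes only in rows, so rows that repeat a pose let the fingers close. It gives the time, the measured TCP pose, the force and the opening at its end, in the units of the state.
- robot.get_state(): the state, without advancing time (a new reading comes with each control period).
- vision.grab_frame(name): name is "side" or "top" or "wrist"; returns the picture (480x640x3 uint8, blue, green, red); there is no depth.
- vision.camera_model(name): a dict with "fx", "fy", "cx", "cy" (pixels), "k1" (the pictures are not rectified: a ray, as slopes to the right and down, at radius r is drawn at 1 + k1 r^2 times it, then the intrinsics apply), "T" (4x4, takes a point from camera to world coordinates). Camera axes: x right, y up, looking along -z (the intrinsics and any distortion apply to the point x, -y, -z); pixel columns grow to the right and rows downward; lengths in m; the calibration is good to about 2 mm. A picture is of the moment at which its call begins: read the wrist's pose just before it. camera_model takes no time and is no camera call; for the wrist camera it gives the pose at the moment of the call.
- sign_off(): hands the job in, once; it reports no verdict.
The state is a dict: "time": time; "qpos": joint angles; "joint_vel": joint speeds; "joint_efforts": joint torques, N m; "tool_pos": TCP position; "tool_rot": TCP orientation; "force": force on the tool from outside, world axes, zero at the start; "wrist_torque": the same for the moment, N m; "opening": finger opening in m.
Only numpy, scipy, OpenCV 4.12 (cv2) and the standard library are available. Lean on these libraries where they do the work, as an engineer would, in place of code of your own. Each camera call takes 0.05 s, during which the arm holds its last target. There are 200 camera calls.

## Working session

There is one attempt and no reset: what is moved stays moved. The work goes in short steps, Python scripts to look and compute and a tool call to move; the robot and the scene stay as the last step left them, time stands still between calls to the robot, and variables do not carry over. Pictures are saved under pics/ and viewed, about 8 in all and at most 12, crops included, and the job is handed in when it is done.

Besides the shell and the picture viewer there is one more tool, called after ">>>" as name(argument=value, ...), one argument or row to a line, values as JSON. move_arm: Moves the arm, as the interface text tells. Its arguments: {"type":"object","properties":{"rows":{"type":"array"}},"required":["rows"]}

```bash
mkdir -p pics; cat > h.py <<'E'
import numpy as np,cv2
from plant import robot,vision,sign_off
def ray(m,u,v):
    x,y=(u-m['cx'])/m['fx'],(v-m['cy'])/m['fy']
    d=cv2.undistortPoints(np.array([[[u,v]]],float),np.array([[m['fx'],0,m['cx']],[0,m['fy'],m['cy']],[0,0,1]]),np.array([m['k1'],0,0,0.]))[0,0]
    T=np.array(m['T']);return T[:3,3],T[:3,:3]@np.array([d[0],-d[1],-1])
def atz(m,u,v,z):
    o,d=ray(m,u,v);return o+d*(z-o[2])/d[2]
def proj(m,p):
    T=np.array(m['T']);c=T[:3,:3].T@(np.array(p)-T[:3,3]);a,b=c[0]/-c[2],-c[1]/-c[2];s=1+m['k1']*(a*a+b*b)
    return m['fx']*a*s+m['cx'],m['fy']*b*s+m['cy']
E
python3 - <<'E'
from h import *
for n in("top","side"):
    cv2.imwrite(f'pics/{n}0.png',vision.grab_frame(n)); m=vision.camera_model(n);print(n,np.round(m['T'],3).tolist(),m['fx'],m['k1'])
s=robot.get_state();print(s)
E
```

```text
top [[0.02, 0.993, -0.116, 0.489], [-1.0, 0.019, -0.015, 0.038], [-0.013, 0.116, 0.993, 0.732], [0.0, 0.0, 0.0, 1.0]] 476.73166880099103 -0.12373538728082675
side [[-0.987, 0.099, -0.127, 0.472], [-0.161, -0.644, 0.748, 0.536], [-0.007, 0.759, 0.651, 0.488], [0.0, 0.0, 0.0, 1.0]] 457.23922209332994 -0.037890876612361506
{'time': 0.1, 'qpos': array([ 1.06116972,  0.62925049,  0.03847333,  1.51822583, -0.02701275,
        0.99628944, -0.0200006 ]), 'joint_vel': array([-0.0004599 , -0.00068623,  0.0005229 , -0.00295272, -0.0001908 ,
       -0.00073191, -0.00223057]), 'joint_efforts': array([ 1.54385925e-03, -5.50801027e+01,  1.14707284e+00, -1.87120718e+01,
       -5.21804206e-02,  1.91544124e-02,  2.64087691e-05]), 'tool_pos': array([ 0.27889666, -0.58653457,  0.22966208]), 'tool_rot': array([-8.04491716e-04,  9.75481058e-01,  2.20081851e-01, -1.92517691e-04]), 'force': array([-0.75202108, -0.81392994, -0.09286454]), 'wrist_torque': array([-0.05259822,  0.01889433,  0.02413075]), 'opening': 0.09363055967020742}
```

View pics/top0.png

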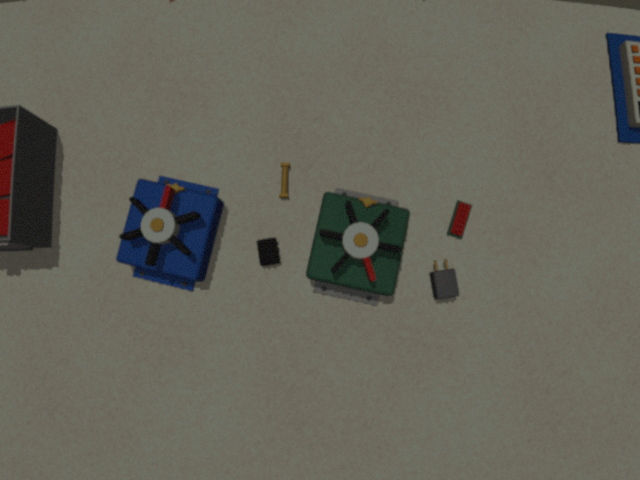

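View pics/side0.png

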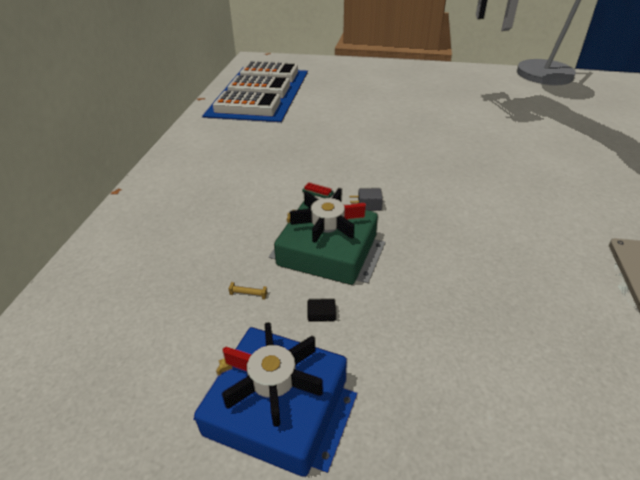

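Candidates in the top image: the green counter, hub at (361,240), red tooth tip near (372,280) and pointer (368,202); and the blue lookalike at (158,225), which is not meant. I choose green and check it in an enlarged crop.

```bash
cat > meas.py <<'E'
from h import *
def ang(n="top",name=None,box=(290,430,170,310)):
    im=vision.grab_frame(n);m=vision.camera_model(n)
    return im,m
im,m=ang()
h=atz(m,361,240,.089);p=atz(m,368,202,.058)
print('hub',h,'ptr',p)
hsv=cv2.cvtColor(im,cv2.COLOR_BGR2HSV)
red=((hsv[...,0]<8)|(hsv[...,0]>172))&(hsv[...,1]>150)&(hsv[...,2]>60)
red[:, :300]=0;red[:,425:]=0
v,u=np.nonzero(red);print('red px',u.mean(),v.mean(),len(u));r=atz(m,u.mean(),v.mean(),.085);print('red',r)
a=lambda q:np.arctan2(q[1]-h[1],q[0]-h[0])
print('axis',a(p),'red ang',a(r),'joint~',-(a(r)-a(p)))
M=vision.camera_model("side")
print('side hub proj',proj(M,h))
c=cv2.resize(im[170:310,270:470],None,fx=4,fy=4,interpolation=cv2.INTER_CUBIC);cv2.imwrite('pics/crop1.png',c)
E
python3 meas.py
```

```text
hub [ 0.55913992 -0.01264332  0.089     ] ptr [ 0.61759332 -0.02467601  0.058     ]
red px 369.3333333333333 268.63945578231295 147
red [ 0.52072774 -0.02468111  0.085     ]
axis -0.2030150344314131 red ang -2.8379020796488144 joint~ 2.6348870452174014
side hub proj (np.float64(326.6457495524663), np.float64(204.22985488925585))
```

View pics/crop1.png

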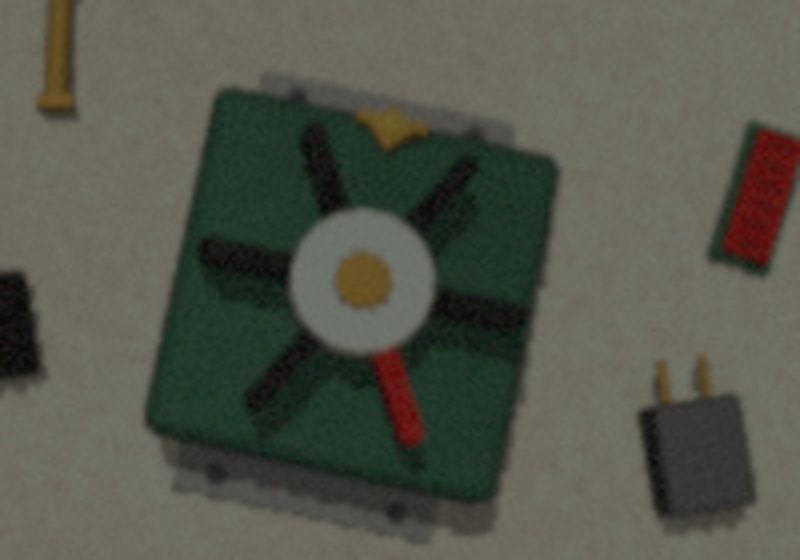

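The crop shows the green counter. The hub is at (362,280), the pointer (390,135) and the red tooth tip (412,440). The teeth appear roughly half a click off the pointer line. I'll approach from the -y side, keep the current yaw (tool x is tangential there), and look again at hover.

>>> move_arm(
  rows=[4,-2.84,0,0,0,0,0,8,-5.7,0,0,0,0,0,12,-8.5,0,0,0,0,0,16,-11.4,0,0,0,0,0,20,-14.2,0,0,0,0,0],
)

```text
time: 0.65
tool_pos: [0.3991, -0.3705, 0.2299]
tool_rot: [-0.001, 0.976, 0.22, -0.0]
force: [0.8, -0.4, -0.3]
opening: 0.0573
```

>>> move_arm(
  rows=[4,-2.84,0,0,0,0,0,8,-5.7,0,0,0,0,0,12,-8.5,0,0,0,0,0,16,-11.4,0,0,0,0,0,16,-11.4,0,0,0,0,0],
)

```text
time: 1.15
tool_pos: [0.4986, -0.1904, 0.2299]
tool_rot: [-0.003, 0.974, 0.226, 0.001]
force: [-0.5, -0.3, 0.3]
opening: 0.0176
```

```bash
cat > look.py <<'E'
from h import *
import sys
from scipy.spatial.transform import Rotation as R
hub=np.array([.559,-.0126])
s=robot.get_state();q=s['tool_rot'];Rm=R.from_quat([q[1],q[2],q[3],q[0]]).as_matrix()
rel=Rm[:2,:2].T@(s['tool_pos'][:2]-hub)
print('t',s['time'],'pos',s['tool_pos'].round(4),'tool rel hub (x,y) mm',(rel*1e3).round(1),'z',Rm[:,2].round(3),'tx',Rm[:,0].round(3),'F',s['force'].round(1),'open',s['opening'])
if len(sys.argv)>1:
    tag=sys.argv[1];t=vision.grab_frame("top");m=vision.camera_model("top");w=vision.grab_frame("wrist")
    hsv=cv2.cvtColor(t,cv2.COLOR_BGR2HSV)
    red=((hsv[...,0]<8)|(hsv[...,0]>172))&(hsv[...,1]>150)&(hsv[...,2]>60);red[:,:300]=0;red[:,425:]=0
    v,u=np.nonzero(red)
    if len(u)>20:
        r=atz(m,u.mean(),v.mean(),.085);a=np.arctan2(r[1]-hub[1],r[0]-hub[0]);print('red yaw',np.degrees(a),'px',len(u),'joint',((-.203-a)%(2*np.pi))-2*np.pi) if 0 else print('red yaw deg',np.degrees(a).round(1),'clockwise deg past pointer',(-np.degrees(a)-11.6+180)%360-180,len(u))
    c=cv2.resize(t[170:310,290:430],(480,480),interpolation=cv2.INTER_CUBIC)
    cv2.imwrite(f'pics/{tag}.png',np.hstack([c,w[:,::2]] if 0 else [c,cv2.resize(w,(320,240)).repeat(1,0)[:0:1].reshape(0,0,3)] ) if 0 else cv2.hconcat([c[:240*2],cv2.copyMakeBorder(cv2.resize(w,(320,240)),0,240,0,0,cv2.BORDER_CONSTANT)]))
E
python3 look.py
```

```text
t 1.15 pos [ 0.4986 -0.1904  0.2299] tool rel hub (x,y) mm [-132.6  133. ] z [ 0.001  0.006 -1.   ] tx [0.898 0.441 0.004] F [-0.5 -0.3  0.3] open 0.01763888276316789
```

```bash
cat > look.py <<'E'
from h import *
import sys
from scipy.spatial.transform import Rotation as R
hub=np.array([.559,-.0126])
s=robot.get_state();q=s['tool_rot'];Rm=R.from_quat([q[1],q[2],q[3],q[0]]).as_matrix()
rel=Rm[:2,:2].T@(s['tool_pos'][:2]-hub)
print('t',s['time'],'pos',s['tool_pos'].round(4),'rel hub in tool x,y mm',(rel*1e3).round(1),'tool x yaw',np.degrees(np.arctan2(Rm[1,0],Rm[0,0])).round(1),'F',s['force'].round(1),'open',round(s['opening'],4))
if len(sys.argv)>1:
    t=vision.grab_frame("top");m=vision.camera_model("top");w=vision.grab_frame("wrist")
    hsv=cv2.cvtColor(t,cv2.COLOR_BGR2HSV)
    red=((hsv[...,0]<8)|(hsv[...,0]>172))&(hsv[...,1]>150)&(hsv[...,2]>60);red[:,:300]=0;red[:,425:]=0
    v,u=np.nonzero(red);print('red pixels',len(u))
    if len(u)>20:
        r=atz(m,u.mean(),v.mean(),.085);a=np.degrees(np.arctan2(r[1]-hub[1],r[0]-hub[0]))
        print('red yaw',a.round(1),'deg still to go cw',((a+11.6)%360).round(1))
    cv2.imwrite(f'pics/{sys.argv[1]}.png',cv2.hconcat([cv2.resize(t[170:310,290:430],(240,240)),cv2.resize(w,(320,240))]))
E
python3 look.py l1
```

```text
t 1.15 pos [ 0.4986 -0.1904  0.2299] rel hub in tool x,y mm [-132.6  133. ] tool x yaw 26.1 F [-0.5 -0.3  0.3] open 0.0176
red pixels 151
red yaw -162.7 deg still to go cw 208.9
```

View pics/l1.png

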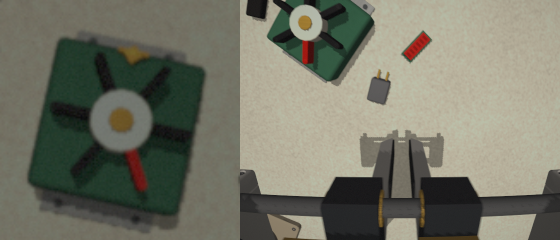

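Left: the hub is at (121,119) and the red tooth at (140,185), unchanged. The wheel sits 209° short, about 3.5 clicks. Right, the wrist view shows the closed fingers, with the plug and LED module far below. I go over the gap at yaw -73°.

>>> move_arm(
  rows=[4.2,-3,0,0,0,0,0,8.4,-6,0,0,0,0,0,12.6,-8.9,0,0,0,0,0,12.6,-8.9,2,0,0,0,0,12.6,-8.9,4,0,0,0,0],
)

```text
time: 1.75
tool_pos: [0.5711, -0.0624, 0.1897]
tool_rot: [-0.001, 0.975, 0.222, 0.0]
force: [0.0, -0.3, -0.5]
opening: 0.0004
```

```bash
python3 look.py l2
```

```text
t 1.75 pos [ 0.5711 -0.0624  0.1897] rel hub in tool x,y mm [-10.7  50.1] tool x yaw 25.7 F [ 0.  -0.3 -0.5] open 0.0004
red pixels 45
red yaw -162.2 deg still to go cw 209.4
```

View pics/l2.png

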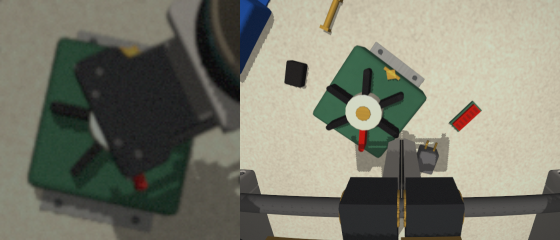

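Left: the hand hides the hub, and the red tip is still at (140,182). Right, the wrist view gives hub (363,113), pointer (392,73), red tooth (362,140), and fingers closed at (402,140). I check the hub position against the wrist camera.

```bash
cat > wl.py <<'E'
from h import *
import subprocess,sys
exec(open('look.py').read().split("if len")[0])
m=vision.camera_model("wrist");w=vision.grab_frame("wrist")
hsv=cv2.cvtColor(w,cv2.COLOR_BGR2HSV)
u0,v0=proj(m,[*hub,.086])
k=((hsv[...,1]<60)&(hsv[...,2]>150)).astype(np.uint8);Y,X=np.mgrid[:480,:640]
red=((hsv[...,0]<8)|(hsv[...,0]>172))&(hsv[...,1]>150)&(hsv[...,2]>50)&(np.hypot(X-u0,Y-v0)<110)
v,u=np.nonzero(red);print('hub px',round(u0),round(v0),'red n',len(u))
if len(u)>20:
    r=atz(m,u.mean(),v.mean(),.083);a=np.degrees(np.arctan2(r[1]-hub[1],r[0]-hub[0]));print('red radius',np.hypot(*(r[:2]-hub)).round(3),'yaw',a.round(1),'to go cw',((a+11.6)%360).round(1))
if len(sys.argv)>1: cv2.imwrite(f'pics/{sys.argv[1]}.png',w)
E
python3 wl.py w1; python3 - <<'E'
from h import *
m=vision.camera_model("wrist")
h=atz(m,246,226,.089);p=atz(m,304,146,.058);print(h,p,np.degrees(np.arctan2(*(p-h)[[1,0]])))
E
```

```text
t 1.85 pos [ 0.5678 -0.0645  0.1875] rel hub in tool x,y mm [-14.4  50.6] tool x yaw 25.5 F [-0.8 -0.7 -0.4] open 0.0002
hub px 248 224 red n 605
red radius 0.04 yaw -162.3 to go cw 209.3
[ 0.55906013 -0.01229612  0.089     ] [ 0.61996258 -0.02491063  0.058     ] -11.702002762291949
```

```bash
python3 wl.py|head -1; python3 wl.py
```

```text
t 1.9 pos [ 0.5687 -0.0649  0.189 ] rel hub in tool x,y mm [-13.7  51.4] tool x yaw 25.5 F [ 0.7 -0.3  0.8] open 0.0003
t 1.95 pos [ 0.5696 -0.0648  0.19  ] rel hub in tool x,y mm [-12.8  51.8] tool x yaw 25.4 F [ 0.3 -0.6 -0.4] open 0.0008
hub px 247 226 red n 590
red radius 0.04 yaw -162.4 to go cw 209.2
```

>>> move_arm(
  rows=[0.6,-0.7,0,0,0,0,0,0.6,-0.7,2,0,0,0,0,0.6,-0.7,4,0,0,0,0,0.6,-0.7,4,0,0,0,0],
)

```text
time: 2.4
tool_pos: [0.5714, -0.0554, 0.1495]
tool_rot: [-0.001, 0.975, 0.22, -0.002]
force: [0.2, -0.7, -0.8]
opening: 0.0005
```

```bash
python3 wl.py w2
```

```text
t 2.4 pos [ 0.5714 -0.0554  0.1495] rel hub in tool x,y mm [-7.2 44. ] tool x yaw 25.4 F [ 0.2 -0.7 -0.8] open 0.0005
hub px 248 254 red n 757
red radius 0.04 yaw -162.5 to go cw 209.1
```

View pics/w2.png

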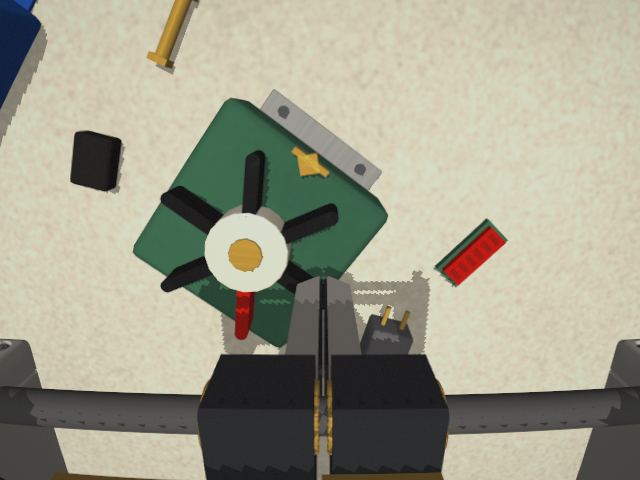

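The wrist picture shows hub (246,254), pointer (310,163) and red tooth (243,315). The finger at (323,300) is above the gap between the tooth at (315,218) and the one hidden at (298,275). Going down.

>>> move_arm(
  rows=[0.2,0,2,0,0,0,0,0.2,0,4,0,0,0,0,0.2,0,5.6,0,0,0,0,0.2,0,5.6,0,0,0,0],
)

```text
time: 2.85
tool_pos: [0.5736, -0.0546, 0.0943]
tool_rot: [-0.001, 0.975, 0.22, -0.001]
force: [0.0, 0.2, -0.2]
opening: 0.0004
```

```bash
python3 wl.py
```

```text
t 2.85 pos [ 0.5736 -0.0546  0.0943] rel hub in tool x,y mm [-4.8 44.2] tool x yaw 25.4 F [ 0.   0.2 -0.2] open 0.0004
hub px 226 301 red n 266
red radius 0.03 yaw -164.5 to go cw 207.1
```

>>> move_arm(
  rows=[-0.4,0,0,0,0,0,0,-0.8,0,0,0,0,0,0,-1.1,0,0,0,0,0,0,-1.3,0,0,0,0,0,0,-1.3,0,0,0,0,0,0],
)

```text
time: 3.4
tool_pos: [0.5623, -0.0606, 0.0956]
tool_rot: [-0.001, 0.976, 0.22, -0.001]
force: [-0.1, -0.4, 0.8]
opening: 0.0004
```

```bash
python3 wl.py w3
```

```text
t 3.4 pos [ 0.5623 -0.0606  0.0956] rel hub in tool x,y mm [-17.6  44.8] tool x yaw 25.4 F [-0.1 -0.4  0.8] open 0.0004
hub px 223 273 red n 952
red radius 0.042 yaw 174.4 to go cw 186.0
```

View pics/w3.png

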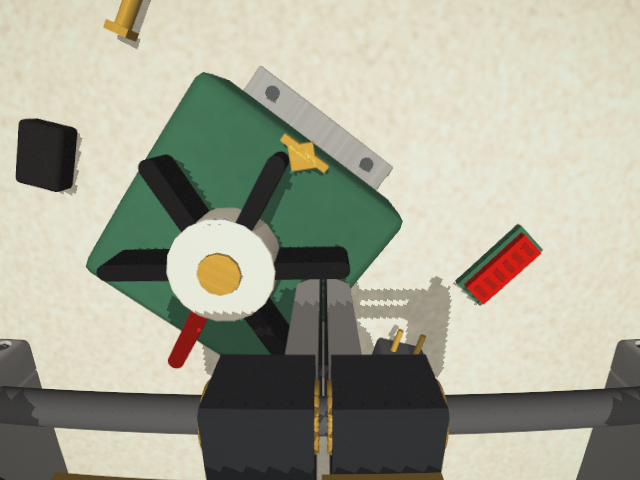

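The wheel snapped forward. Red is at (188,340), 186° short, and the following tooth at (330,262) rests against the back of the finger. So it is now one full click interval on, about 3 clicks short. I lift and move over to the next gap.

>>> move_arm(
  rows=[-0.5,0,0,0,0,0,0,-0.5,0,-2,0,0,0,0,-0.5,0,-4,0,0,0,0,1.5,0,-4,0,0,0,0,3.5,0,-4,0,0,0,0],
)

```text
time: 3.95
tool_pos: [0.5945, -0.0458, 0.1364]
tool_rot: [-0.0, 0.976, 0.22, -0.0]
force: [-0.1, -0.7, 0.2]
opening: 0.0004
```

```bash
python3 wl.py; python3 wl.py w4
```

```text
t 3.95 pos [ 0.5945 -0.0458  0.1364] rel hub in tool x,y mm [17.9 45.2] tool x yaw 25.4 F [-0.1 -0.7  0.2] open 0.0004
hub px 244 304 red n 523
red radius 0.039 yaw 164.2 to go cw 175.8
t 4.0 pos [ 0.5981 -0.0432  0.1361] rel hub in tool x,y mm [22.2 44.4] tool x yaw 25.5 F [4.  0.9 0.6] open 0.0004
hub px 246 311 red n 668
red radius 0.042 yaw 166.0 to go cw 177.6
```

>>> move_arm(
  rows=[-0.4,0,0,0,0,0,0,-0.4,0,2,0,0,0,0,-0.4,0,4.2,0,0,0,0,-0.4,0,4.2,0,0,0,0],
)

```text
time: 4.45
tool_pos: [0.5889, -0.0462, 0.0911]
tool_rot: [-0.002, 0.975, 0.221, -0.003]
force: [-1.0, -0.6, 0.6]
opening: 0.0004
```

```bash
python3 wl.py
```

```text
t 4.45 pos [ 0.5889 -0.0462  0.0911] rel hub in tool x,y mm [12.5 43.2] tool x yaw 25.5 F [-1.  -0.6  0.6] open 0.0004
hub px 229 338 red n 564
red radius 0.035 yaw 164.8 to go cw 176.4
```

>>> move_arm(
  rows=[-0.9,0.1,0,0,0,0,0,-1.8,0.1,0,0,0,0,0,-2.6,0.1,0,0,0,0,0,-3.4,0.1,0,0,0,0,0,-3.4,0.1,0,0,0,0,0],
)

```text
time: 5.0
tool_pos: [0.5579, -0.0632, 0.0929]
tool_rot: [-0.001, 0.976, 0.22, -0.003]
force: [0.3, -0.9, 0.2]
opening: 0.0003
```

```bash
python3 wl.py
```

```text
t 5.0 pos [ 0.5579 -0.0632  0.0929] rel hub in tool x,y mm [-22.7  45.3] tool x yaw 25.4 F [ 0.3 -0.9  0.2] open 0.0003
hub px 219 265 red n 1674
red radius 0.038 yaw 105.4 to go cw 117.0
```

Two clicks remain (117–120° to go). Same cycle again.

>>> move_arm(
  rows=[0,0,-2,0,0,0,0,0,0,-4,0,0,0,0,2,-0.1,-4,0,0,0,0,3.8,-0.1,-4,0,0,0,0,3.8,-0.1,-4,0,0,0,0],
)

```text
time: 5.55
tool_pos: [0.5951, -0.0438, 0.133]
tool_rot: [-0.001, 0.975, 0.221, -0.001]
force: [-0.3, 1.2, 1.0]
opening: 0.0005
```

```bash
python3 wl.py
```

```text
t 5.55 pos [ 0.5951 -0.0438  0.133 ] rel hub in tool x,y mm [19.1 43.7] tool x yaw 25.6 F [-0.3  1.2  1. ] open 0.0005
hub px 246 309 red n 1525
red radius 0.041 yaw 103.8 to go cw 115.4
```

>>> move_arm(
  rows=[-0.3,0,0,0,0,0,0,-0.3,0,2,0,0,0,0,-0.3,0,4,0,0,0,0,-0.3,0,4,0,0,0,0],
)

```text
time: 6.0
tool_pos: [0.5871, -0.0468, 0.0903]
tool_rot: [-0.002, 0.975, 0.22, -0.005]
force: [-0.3, -0.2, 0.4]
opening: 0.0002
```

```bash
python3 wl.py w5
```

```text
t 6.0 pos [ 0.5871 -0.0468  0.0903] rel hub in tool x,y mm [10.6 43. ] tool x yaw 25.5 F [-0.3 -0.2  0.4] open 0.0002
hub px 229 335 red n 2027
red radius 0.038 yaw 101.0 to go cw 112.6
```

View pics/w5.png

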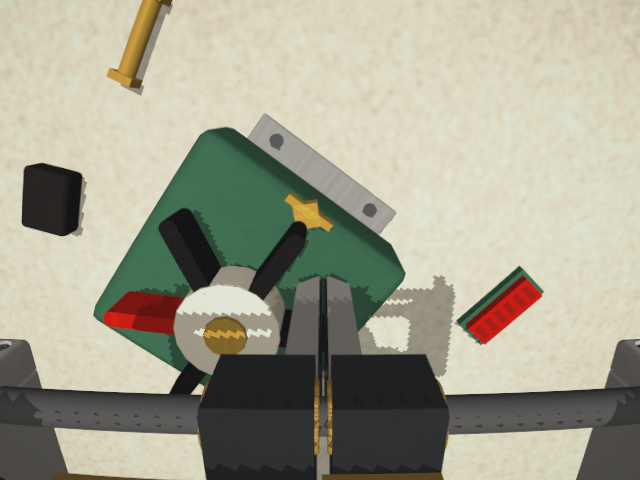

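Red tooth at (140,312), pointer at (310,212) with a black tooth over it at (290,240), and one more at (185,235) between. So two clicks remain. Flick.

>>> move_arm(
  rows=[-0.8,0.1,0,0,0,0,0,-1.6,0.1,0,0,0,0,0,-2.4,0.1,0,0,0,0,0,-3.2,0.1,0,0,0,0,0,-3.2,0.1,0,0,0,0,0],
)

```text
time: 6.55
tool_pos: [0.5577, -0.0631, 0.092]
tool_rot: [-0.001, 0.976, 0.22, -0.005]
force: [-0.6, 0.5, -0.4]
opening: 0.0001
```

```bash
python3 wl.py
```

```text
t 6.55 pos [ 0.5577 -0.0631  0.092 ] rel hub in tool x,y mm [-22.8  45. ] tool x yaw 25.4 F [-0.6  0.5 -0.4] open 0.0001
hub px 219 265 red n 1761
red radius 0.036 yaw 46.3 to go cw 57.9
```

>>> move_arm(
  rows=[0,0,-2,0,0,0,0,0,0,-4,0,0,0,0,2,-0.1,-4,0,0,0,0,3.8,-0.1,-4,0,0,0,0,3.8,-0.1,-4,0,0,0,0],
)

```text
time: 7.1
tool_pos: [0.5951, -0.0437, 0.1319]
tool_rot: [-0.001, 0.975, 0.221, -0.003]
force: [-0.7, -0.5, -0.7]
opening: 0.0003
```

```bash
python3 wl.py w6
```

```text
t 7.1 pos [ 0.5951 -0.0437  0.1319] rel hub in tool x,y mm [19.2 43.6] tool x yaw 25.5 F [-0.7 -0.5 -0.7] open 0.0003
hub px 246 309 red n 1689
red radius 0.043 yaw 46.6 to go cw 58.2
```

View pics/w6.png

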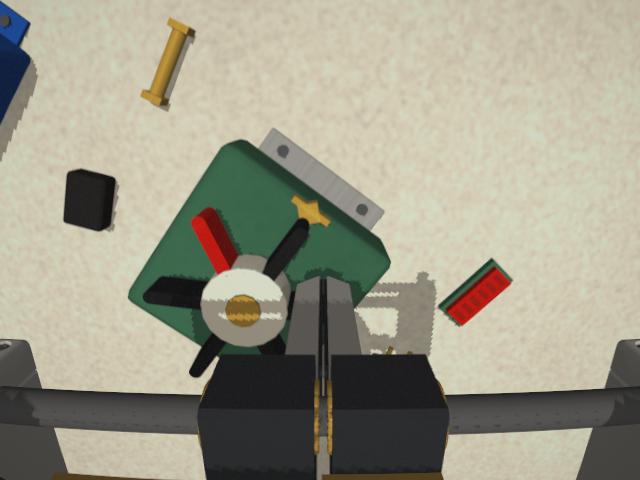

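Red is now at (215,240), exactly one tooth before the pointer (310,210): 58° to go. One last flick.

>>> move_arm(
  rows=[-0.3,0,0,0,0,0,0,-0.3,0,2,0,0,0,0,-0.3,0,4,0,0,0,0,-0.3,0,4,0,0,0,0],
)

```text
time: 7.55
tool_pos: [0.5867, -0.0468, 0.0892]
tool_rot: [-0.002, 0.975, 0.22, -0.008]
force: [-0.4, -0.0, -1.3]
opening: 0.0005
```

```bash
python3 wl.py
```

```text
t 7.55 pos [ 0.5867 -0.0468  0.0892] rel hub in tool x,y mm [10.4 42.8] tool x yaw 25.4 F [-0.4 -0.  -1.3] open 0.0005
hub px 229 336 red n 1928
red radius 0.038 yaw 45.4 to go cw 57.0
```

>>> move_arm(
  rows=[-0.8,0.1,0,0,0,0,0,-1.6,0.1,0,0,0,0,0,-2.4,0.1,0,0,0,0,0,-3.2,0.1,0,0,0,0,0,-3.2,0.1,0,0,0,0,0],
)

```text
time: 8.1
tool_pos: [0.5574, -0.0629, 0.0911]
tool_rot: [-0.001, 0.976, 0.219, -0.008]
force: [0.2, -0.3, 0.0]
opening: 0.0004
```

```bash
python3 wl.py
```

```text
t 8.1 pos [ 0.5574 -0.0629  0.0911] rel hub in tool x,y mm [-23.   44.8] tool x yaw 25.3 F [ 0.2 -0.3  0. ] open 0.0004
hub px 219 266 red n 1161
red radius 0.036 yaw -8.2 to go cw 3.4
```

Home within a few degrees. I lift straight up and move well clear, back towards -y.

>>> move_arm(
  rows=[0,0,-3,0,0,0,0,0,0,-7,0,0,0,0,0,0,-11,0,0,0,0,0,4,-12,0,0,0,0,0,8,-12,0,0,0,0],
)

```text
time: 8.65
tool_pos: [0.5966, -0.1344, 0.2139]
tool_rot: [-0.001, 0.975, 0.221, -0.005]
force: [0.4, -0.2, -0.7]
opening: 0.0005
```

>>> move_arm(
  rows=[-3,3,0,0,0,0,0,-6,6,0,0,0,0,0,-9,8,0,0,0,0,0,-9,8,0,0,0,0,0,-9,8,0,0,0,0,0],
)

```text
time: 9.15
tool_pos: [0.5493, -0.2462, 0.2143]
tool_rot: [-0.001, 0.975, 0.22, -0.005]
force: [0.5, 0.4, -0.1]
opening: 0.0001
```

```bash
python3 look.py l9; python3 - <<'E'
from h import *
cv2.imwrite('pics/fin.png',cv2.resize(vision.grab_frame("top")[140:320,230:500],None,fx=2.8,fy=2.8,interpolation=cv2.INTER_CUBIC))
E
```

```text
t 9.15 pos [ 0.5493 -0.2462  0.2143] rel hub in tool x,y mm [-109.   206.9] tool x yaw 25.4 F [ 0.5  0.4 -0.1] open 0.0001
red pixels 134
red yaw -9.7 deg still to go cw 1.9
```

View pics/fin.png

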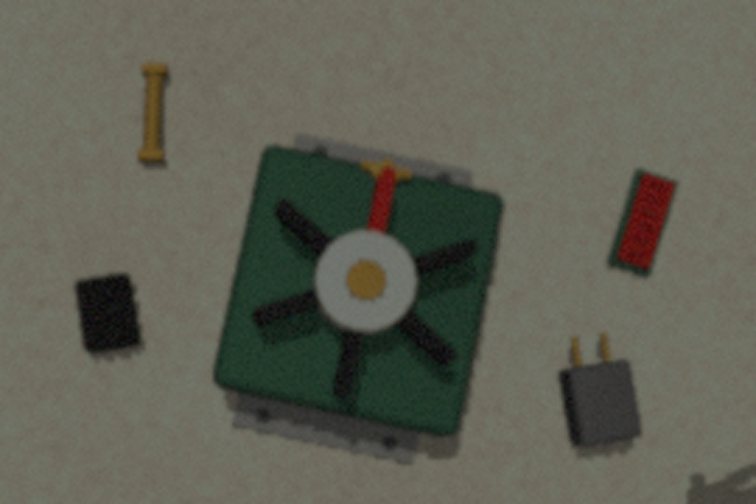

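The red tooth at (383,195) lies over the pointer (385,170). The parts are unmoved: pin (152,115), block (108,312), LED (643,222), plug (600,400). The hand is clear.

```bash
python3 -c "
from plant import sign_off;print(sign_off())"
```

```text
the job is handed in; nothing more can be done
None
```

The green counter's red tooth is at the brass pointer, and I handed the job in at about 9 s on the robot's clock. I flicked the wheel clockwise four times with the closed fingertips, and it advanced one click at a time. I then lifted the hand and drew it well clear.

- **Wheel position:** the last top picture shows the red tooth over the pointer. I measured about 2° short of home, against a tolerance of about 7°. A wrist-camera reading just before the hand lifted gave about 3°.
- **Small parts:** by eye in the final picture, all four lie where they started. I did not measure their distances.
- **Force:** readings after each flick stayed around 1 N, and the highest I saw was about 4 N while the arm was moving above the wheel.

**Start position differed:** I measured the wheel about 3.5 clicks short at the start, half-way between clicks, although the task says 2, 3 or 4. The first small flick sent it to the 3-click position. The next tooth briefly rested on the back of my finger until I lifted away.

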